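# Point out the gap in the sample rack and the pot left out of it

## Task

Show the operator what is wrong with the sample rack: bring the fingertips just above the middle of its one empty place, a few centimetres clear, and hold them still there for about two seconds; then point in the same way, from just above the lid, at the sample pot that was left standing out on the worktop, and finish still pointing at it. Come down over nothing else on the way - pass well above the other pots, the date stamp and the padlock - and touch none of the pots, the rack, the stamp or the padlock.

Things in the scene. Their poses are not given: they have to be found in the camera images.
- rack: Fixed grey rack for four sample pots, 320 mm long (its y axis), 80 mm wide (its x axis), 36 mm high: a flat plate with four round 54 mm holes in a row, 75 mm apart, on two end frames. It has no floor, pots stand on the worktop in its holes. Origin under its middle, on the worktop.
- place_1 (a point): Place 1 of the rack, counted from its left end (+y): the middle of the round hole, level with the plate's upper face, 36 mm above the worktop. Three of the four places hold a pot, one is empty; which one is empty changes from run to run.
- place_2 (a point): Place 2 of the rack, counted from its left end (+y): the middle of the round hole, level with the plate's upper face, 36 mm above the worktop. Three of the four places hold a pot, one is empty; which one is empty changes from run to run.
- place_3 (a point): Place 3 of the rack, counted from its left end (+y): the middle of the round hole, level with the plate's upper face, 36 mm above the worktop. Three of the four places hold a pot, one is empty; which one is empty changes from run to run.
- place_4 (a point): Place 4 of the rack, counted from its left end (+y): the middle of the round hole, level with the plate's upper face, 36 mm above the worktop. Three of the four places hold a pot, one is empty; which one is empty changes from run to run.
- pot_1_top (a point): Middle of the lid's upper face, 66 mm above the pot's underside, of sample pot 1, one of four alike loose upright pots, 50 mm in diameter, 66 mm high, with a white ribbed screw lid. Three stand in the rack, rising 30 mm above its plate, and one is left on the open worktop between the rack and the robot; which one changes from run to run.
- pot_2_top (a point): Middle of the lid's upper face, 66 mm above the pot's underside, of sample pot 2, one of four alike loose upright pots, 50 mm in diameter, 66 mm high, with a white ribbed screw lid. Three stand in the rack, rising 30 mm above its plate, and one is left on the open worktop between the rack and the robot; which one changes from run to run.
- pot_3_top (a point): Middle of the lid's upper face, 66 mm above the pot's underside, of sample pot 3, one of four alike loose upright pots, 50 mm in diameter, 66 mm high, with a white ribbed screw lid. Three stand in the rack, rising 30 mm above its plate, and one is left on the open worktop between the rack and the robot; which one changes from run to run.
- pot_4_top (a point): Middle of the lid's upper face, 66 mm above the pot's underside, of sample pot 4, one of four alike loose upright pots, 50 mm in diameter, 66 mm high, with a white ribbed screw lid. Three stand in the rack, rising 30 mm above its plate, and one is left on the open worktop between the rack and the robot; which one changes from run to run.
- pot_1: The same sample pot 1; origin at the centre of its underside, z up.
- pot_2: The same sample pot 2; origin at the centre of its underside, z up.
- pot_3: The same sample pot 3; origin at the centre of its underside, z up.
- pot_4: The same sample pot 4; origin at the centre of its underside, z up.
- date_stamp: Bystander, loose: a hand stamp standing upright, 25 x 42 mm foot, 76 mm high with a knob-like handle; origin under its middle, on the worktop.
- padlock: Bystander, loose: a padlock lying flat in front of the rack (not the one far off by the back wall), 76 x 38 x 20 mm; origin on the worktop under its middle.

How it is judged (in metres and radians):
On the way, in this order (a step that is already met when the one before it is completed fails the run):
1. the fingers dwell just above the rack's empty place (grasp point within 25 mm sideways and 12 to 115 mm above the plate) for 1.5 s (((horizontal distance between the grasp point and place_1 below 0.025 m and z of the grasp point in the frame of place_1 between 0.012 and 0.115 m and horizontal distance between each of pot_1_top, pot_2_top, pot_3_top, pot_4_top and place_1 above 0.04 m) or (horizontal distance between the grasp point and place_2 below 0.025 m and z of the grasp point in the frame of place_2 between 0.012 and 0.115 m and horizontal distance between each of pot_1_top, pot_2_top, pot_3_top, pot_4_top and place_2 above 0.04 m) or (horizontal distance between the grasp point and place_3 below 0.025 m and z of the grasp point in the frame of place_3 between 0.012 and 0.115 m and horizontal distance between each of pot_1_top, pot_2_top, pot_3_top, pot_4_top and place_3 above 0.04 m) or (horizontal distance between the grasp point and place_4 below 0.025 m and z of the grasp point in the frame of place_4 between 0.012 and 0.115 m and horizontal distance between each of pot_1_top, pot_2_top, pot_3_top, pot_4_top and place_4 above 0.04 m))), for 1.5 s.
2. the fingers dwell just above the pot outside the rack (grasp point within 25 mm sideways and 12 to 90 mm above the lid) for 1.5 s (((horizontal distance between the grasp point and pot_1_top below 0.025 m and z of the grasp point in the frame of pot_1_top between 0.012 and 0.09 m and horizontal distance between pot_1_top and place_1 above 0.04 m and horizontal distance between pot_1_top and place_2 above 0.04 m and horizontal distance between pot_1_top and place_3 above 0.04 m and horizontal distance between pot_1_top and place_4 above 0.04 m) or (horizontal distance between the grasp point and pot_2_top below 0.025 m and z of the grasp point in the frame of pot_2_top between 0.012 and 0.09 m and horizontal distance between pot_2_top and place_1 above 0.04 m and horizontal distance between pot_2_top and place_2 above 0.04 m and horizontal distance between pot_2_top and place_3 above 0.04 m and horizontal distance between pot_2_top and place_4 above 0.04 m) or (horizontal distance between the grasp point and pot_3_top below 0.025 m and z of the grasp point in the frame of pot_3_top between 0.012 and 0.09 m and horizontal distance between pot_3_top and place_1 above 0.04 m and horizontal distance between pot_3_top and place_2 above 0.04 m and horizontal distance between pot_3_top and place_3 above 0.04 m and horizontal distance between pot_3_top and place_4 above 0.04 m) or (horizontal distance between the grasp point and pot_4_top below 0.025 m and z of the grasp point in the frame of pot_4_top between 0.012 and 0.09 m and horizontal distance between pot_4_top and place_1 above 0.04 m and horizontal distance between pot_4_top and place_2 above 0.04 m and horizontal distance between pot_4_top and place_3 above 0.04 m and horizontal distance between pot_4_top and place_4 above 0.04 m))), for 1.5 s.
At the end, for the whole second after the job is handed in: The fingers are still just above the pot outside the rack (grasp point within 25 mm sideways of the lid's middle, 12 to 90 mm above it); all pots upright, and pots, stamp and padlock at rest within 8 mm of where they started (((horizontal distance between the grasp point and pot_1_top below 0.025 m and z of the grasp point in the frame of pot_1_top between 0.012 and 0.09 m and horizontal distance between pot_1_top and place_1 above 0.04 m and horizontal distance between pot_1_top and place_2 above 0.04 m and horizontal distance between pot_1_top and place_3 above 0.04 m and horizontal distance between pot_1_top and place_4 above 0.04 m) or (horizontal distance between the grasp point and pot_2_top below 0.025 m and z of the grasp point in the frame of pot_2_top between 0.012 and 0.09 m and horizontal distance between pot_2_top and place_1 above 0.04 m and horizontal distance between pot_2_top and place_2 above 0.04 m and horizontal distance between pot_2_top and place_3 above 0.04 m and horizontal distance between pot_2_top and place_4 above 0.04 m) or (horizontal distance between the grasp point and pot_3_top below 0.025 m and z of the grasp point in the frame of pot_3_top between 0.012 and 0.09 m and horizontal distance between pot_3_top and place_1 above 0.04 m and horizontal distance between pot_3_top and place_2 above 0.04 m and horizontal distance between pot_3_top and place_3 above 0.04 m and horizontal distance between pot_3_top and place_4 above 0.04 m) or (horizontal distance between the grasp point and pot_4_top below 0.025 m and z of the grasp point in the frame of pot_4_top between 0.012 and 0.09 m and horizontal distance between pot_4_top and place_1 above 0.04 m and horizontal distance between pot_4_top and place_2 above 0.04 m and horizontal distance between pot_4_top and place_3 above 0.04 m and horizontal distance between pot_4_top and place_4 above 0.04 m)) and distance of each of pot_1, pot_2, pot_3, pot_4, date_stamp, padlock from where it was at the start of the episode below 0.008 m and angle between each of pot_1, pot_2, pot_3, pot_4's own z axis and vertical below 0.1 rad and linear speed of each of pot_1, pot_2, pot_3, pot_4, date_stamp, padlock below 0.02 m/s); the robot touches nothing.
It fails at once if the robot touches a pot, the rack, the date stamp or the padlock (contact force between any of the fingers, the arm and pot_1 above 0.3 N or contact force between any of the fingers, the arm and pot_2 above 0.3 N or contact force between any of the fingers, the arm and pot_3 above 0.3 N or contact force between any of the fingers, the arm and pot_4 above 0.3 N or contact force between any of the fingers, the arm and date_stamp above 0.3 N or contact force between any of the fingers, the arm and padlock above 0.3 N or contact force between any of the fingers, the arm and rack above 0.3 N).
It fails at once if a pot, the date stamp or the padlock is moved by more than 8 mm (distance of any of pot_1, pot_2, pot_3, pot_4, date_stamp, padlock from where it was at the start of the episode above 0.008 m).
It fails at once if the fingers point at a wrong thing: the grasp point comes within 25 mm sideways of the middle of, and less than about 90 mm above, a pot in the rack, the stamp or the padlock ((horizontal distance between the grasp point and pot_1_top below 0.025 m and z of the grasp point in the frame of pot_1_top between -0.05 and 0.09 m and (not (horizontal distance between pot_1_top and place_1 above 0.04 m) or not (horizontal distance between pot_1_top and place_2 above 0.04 m) or not (horizontal distance between pot_1_top and place_3 above 0.04 m) or not (horizontal distance between pot_1_top and place_4 above 0.04 m))) or (horizontal distance between the grasp point and pot_2_top below 0.025 m and z of the grasp point in the frame of pot_2_top between -0.05 and 0.09 m and (not (horizontal distance between pot_2_top and place_1 above 0.04 m) or not (horizontal distance between pot_2_top and place_2 above 0.04 m) or not (horizontal distance between pot_2_top and place_3 above 0.04 m) or not (horizontal distance between pot_2_top and place_4 above 0.04 m))) or (horizontal distance between the grasp point and pot_3_top below 0.025 m and z of the grasp point in the frame of pot_3_top between -0.05 and 0.09 m and (not (horizontal distance between pot_3_top and place_1 above 0.04 m) or not (horizontal distance between pot_3_top and place_2 above 0.04 m) or not (horizontal distance between pot_3_top and place_3 above 0.04 m) or not (horizontal distance between pot_3_top and place_4 above 0.04 m))) or (horizontal distance between the grasp point and pot_4_top below 0.025 m and z of the grasp point in the frame of pot_4_top between -0.05 and 0.09 m and (not (horizontal distance between pot_4_top and place_1 above 0.04 m) or not (horizontal distance between pot_4_top and place_2 above 0.04 m) or not (horizontal distance between pot_4_top and place_3 above 0.04 m) or not (horizontal distance between pot_4_top and place_4 above 0.04 m))) or (horizontal distance between the grasp point and date_stamp below 0.025 m and z of the grasp point in the frame of date_stamp between 0 and 0.156 m) or (horizontal distance between the grasp point and padlock below 0.025 m and z of the grasp point in the frame of padlock between 0 and 0.1 m)).
It also fails if it takes over 38 s, if anything falls off the work surface, if the arm or the gripper's body presses on something with over 40 N, if the wrist force passes 120 N, or if a joint passes its speed limit or range.

## Robot

A 6-joint arm with a two-finger parallel gripper is mounted at the origin on a cart in front of the work surface, level with it; the furniture and walls round the work are solid. World frame = base frame: x ahead of the robot, y to its left, z up, the work surface at z = 0. Lengths are in mm, angles in rad, forces in N, time in s.
With the tool pointing down it reaches from about 400 to 925 mm from the base axis. Payload 12.5 kg.
Tool frame: the origin (TCP) lies where the fingers leave the gripper's body, on its centre line; the fingertips stand 78 mm ahead of it and the grasp point (between the pads) lies 59 mm ahead of it; z points along the fingers, y is the direction in which the jaws open and shut (so a half turn about z gives the same grasp; the last joint's range is limited). The gripper opens to 95 mm and grips with 3 to 60 N. Pads are 20 mm wide; open, the fingers measure 119 mm over their backs; the gripper's body (75 mm by 180 mm) begins 59 mm behind the grasp point.
Start: joints at [-1.35, 0.491, 1.559, -0, 1.092, -0.106], TCP at [200.655, -591.925, 292.261] pointing down, gripper open.
Joint ranges: [-3.1, 3.1], [-0.84, 2.19], [0.05, 2.79], [-1.13, 4.28], [0.06, 2.93], [-2.69, 2.69]. Speed limits (rad/s): [2.22, 2.22, 2.79, 3.14, 3.14, 3.14].

## Interface

Orientations are given as [roll, pitch, yaw] about the fixed x, y, z axes, in that order (R = Rz(yaw) Ry(pitch) Rx(roll)).
In Python, from cell import env, viewer, ticket, search_frame gives the robot as it stands.
- The arm moves only by the shell command python3 -m inch 'ROWS'. ROWS is a JSON object of lists of equal length, an entry for each row: "hand": the opening, from 0 (shut) to 1 (fully open); "delta_pos": the shift along the tool's x, y, z in cm, a list of three; "turn": the turn about the tool's z in rad. A call has 1 to 20 rows; each row shifts and turns the commanded pose from where the row before left it, along the tool's axes as they then stand; what a row does not reach is not made up. A row lasts 1/10 s, in which the tool goes at most 50 mm and 8.59 degrees, less where a joint would pass 70% of its speed; a pose out of reach is approached as far as the arm can. A call is refused whole if a number of a shift passes 5 or a number of a turn 0.15, either way. A call with a gripper value outside its range is refused whole. The fingers move at their own pace and stop on an object; the grip force is fixed at half the most. Time passes only in rows, so rows that do not move let the fingers close. It gives the time, the measured TCP pose, the force and the opening at its end, in the units of the state.
- env.state(): the state, without advancing time (a new reading comes with each control period).
- viewer.read_camera(name): name is "side" or "top"; returns (picture, depth): 384x512x3 uint8, blue, green, red; 384x512 float32, mm along the optical axis (not along the pixel's ray), 0 where there is no reading.
- viewer.get_calibration(name): a dict with "fx", "fy", "cx", "cy" (pixels), "k1" (the pictures are not rectified: a ray, as slopes to the right and down, at radius r is drawn at 1 + k1 r^2 times it, then the intrinsics apply), "T" (4x4, takes a point from camera to world coordinates). Camera axes: x right, y down, z forward; pixel columns grow to the right and rows downward; lengths in mm; the calibration is good to about 2 mm. A picture is of the moment at which its call begins. get_calibration takes no time and is no camera call.
- ticket.job_done(): hands the job in, once; it reports no verdict.
Trained networks look in the newest picture that a camera, given by its name, has taken for a name from the list of things; names that differ only in an ending like _2 or _b are one class to them, and where a whole thing is asked for, a point or a joint stands for the part that bears it (a point fixed in the world has none). Each returns a list of dicts, best first, with "p" (0 to 1); they miss things now and then, are a little off and sometimes report something else, mostly with a low value. They report only what shows in the picture. A call takes as long as a camera call.
- search_frame(camera, label): "centre" ([column, row] in pixels, amid what is visible of it).
The state is a dict: "t": time; "joints": joint angles; "qvel": joint speeds; "tau": joint torques, N m; "eef_pos": TCP position; "tcp_rot": TCP orientation; "ft_force": force on the tool from outside, world axes, zero at the start; "moment": the same for the moment, N m; "opening": opening from 0.0 (shut) to 1.0 (fully open).
Only numpy, scipy, OpenCV 4.12 (cv2) and the standard library are available. Lean on these libraries where they do the work, as an engineer would, in place of code of your own. Each camera call takes 0.05 s, during which the arm holds its last target.

## Working session

There is one attempt and no reset: what is moved stays moved. The work goes in short steps, Python scripts to look and compute and a shell command to move; the robot and the scene stay as the last step left them, time stands still between calls to the robot, and variables do not carry over. Pictures are saved under pics/ and viewed, and the job is handed in when it is done.

```bash
mkdir -p pics; cat > h.py <<'E'
import numpy as np, cv2
from cell import env, viewer, ticket, search_frame
def snap(n,f):
    im,d=viewer.read_camera(n); cv2.imwrite('pics/'+f,im); return im,d
def w(n,px,d=None,z=None):
    c=viewer.get_calibration(n); T=np.array(c['T'])
    K=np.array([[c['fx'],0,c['cx']],[0,c['fy'],c['cy']],[0,0,1.]])
    p=cv2.undistortPoints(np.array([[px]],float),K,np.array([c['k1'],0,0,0,0.]))[0,0]
    r=T[:3,:3]@np.array([p[0],p[1],1.])
    s=d if z is None else (z-T[2,3])/r[2]
    return T[:3,3]+r*s
E
python3 - <<'E'
from h import *
for n in('top','side'):
    im,d=snap(n,n+'1.png')
    print(n,np.array(viewer.get_calibration(n)['T']).round(2).tolist())
    for l in('rack','pot_1','pot_1_top','date_stamp','padlock','place_1'):
        for q in search_frame(n,l):
            c=q['centre'];dd=d[int(round(c[1])),int(round(c[0]))]
            print(l,round(q['p'],2),np.round(c,1),w(n,c,d=dd).round(0))
s=env.state();print(s['t'],s['eef_pos'],s['tcp_rot'])
E
```

```text
top [[0.01, -1.0, 0.06, 493.07], [-1.0, -0.01, -0.0, 70.74], [0.0, -0.06, -1.0, 978.16], [0.0, 0.0, 0.0, 1.0]]
rack 0.66 [265.6 163.1] [614.  61.  33.]
pot_1 0.81 [282.1 239. ] [458.  27.  64.]
pot_1 0.79 [246.1 158.1] [620. 100.  64.]
pot_1 0.56 [208.7 159.4] [616. 175.  66.]
pot_1_top 0.73 [210.8 162.1] [611. 171.  66.]
date_stamp 0.66 [354.2 234.7] [ 468. -114.   77.]
padlock 0.86 [183.8 233.7] [466. 231.  17.]
place_1 0.93 [262.4 161. ] [618.  67.  36.]
side [[-0.87, -0.17, 0.47, 90.12], [-0.5, 0.34, -0.8, 861.05], [-0.02, -0.93, -0.38, 464.18], [0.0, 0.0, 0.0, 1.0]]
rack 0.97 [215.7 233.3] [590. 172.  41.]
rack 0.72 [207.5 229.3] [598. 189.  55.]
pot_1 0.85 [206.6 226.6] [598. 192.  63.]
pot_1 0.75 [302.6 219.7] [451.  49.  50.]
pot_1 0.73 [241.4 200. ] [608.  40.  62.]
pot_1 0.73 [223.9 212.2] [605. 117.  63.]
pot_1_top 0.65 [208.  230.9] [597. 188.  51.]
date_stamp 0.71 [324.6 203.6] [ 467. -119.   20.]
padlock 0.72 [253.2 275.3] [459. 245.  18.]
padlock 0.38 [223.4 233.6] [576. 165.  40.]
place_1 0.77 [226.6 230. ] [581. 145.  38.]
0.7 [ 200.65687597 -591.91630751  292.26535094] [3.14148307e+00 2.49744034e-05 3.26826317e-01]
```

View pics/top1.png

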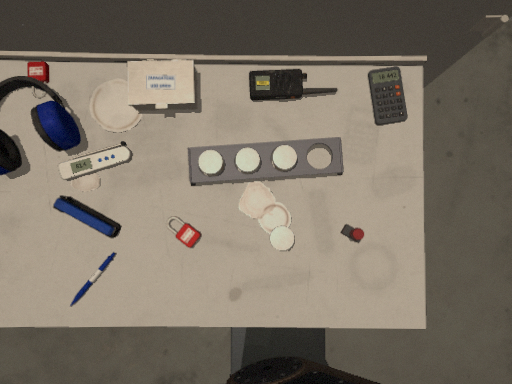

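View pics/side1.png

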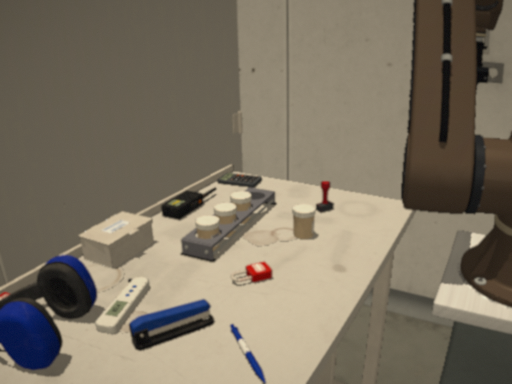

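The top view shows pots in the rack at about (211,162), (247,160) and (285,157), and the empty hole at (319,156), which is place 4. The loose pot is at (282,238), the stamp at (353,233) and the padlock at (187,234). The side view agrees with this. Next I'll refine the positions.

```bash
python3 - <<'E'
from h import *
im=cv2.imread('pics/top1.png'); 
for n,p in dict(p1=(211,162),p2=(247,160),p3=(285,157),loose=(282,238)).items():
    m=(cv2.cvtColor(im,cv2.COLOR_BGR2GRAY)>0).astype(np.uint8)
    _,d=(None,None)
    print(n,w('top',p,z=66).round(1))
print('hole',w('top',(319,156),z=36).round(1))
_,d=viewer.read_camera('top')
# height map blobs
hh,ww=d.shape
P=np.array([[w('top',(c,r),d=d[r,c]) for c in range(185,365)] for r in range(130,255)])
m=((P[...,2]>55)&(P[...,2]<80)).astype(np.uint8)
n,l,st,ce=cv2.connectedComponentsWithStats(m)
for i in range(1,n):
    if st[i,4]>20: print(ce[i]+[185,130],st[i,4],P[l==i].mean(0).round(1),P[l==i].max(0).round())
cv2.imwrite('pics/crop.png',cv2.resize(im[130:255,185:365],None,fx=4,fy=4,interpolation=cv2.INTER_CUBIC))
# hole: low depth in rack 
h=((P[...,2]<15)).astype(np.uint8)
n,l,st,ce=cv2.connectedComponentsWithStats(h)
for i in range(1,n):
    if 150<st[i,4]<1500: print('low',ce[i]+[185,130],st[i],w('top',ce[i]+[185,130],z=36).round(1))
E
```

```text
p1 [610.9 170.5  66. ]
p2 [615.5  98.3  66. ]
p3 [622.2  22.   66. ]
loose [460.   27.2  66. ]
hole [629.1 -50.1  36. ]Traceback (most recent call last):
  File "<stdin>", line 11, in <module>
  File "h.py", line 6, in w
    c=viewer.get_calibration(n); T=np.array(c['T'])
ValueError: time passes only in moves, steps and waits
```

```bash
python3 -m inch '{"hand":[0,0,0,0,0,0,0,0,0,0,0,0,0,0,0,0,0,0,0,0],"delta_pos":[[1,-0.6,0],[2,-1.3,0],[3,-2,0],[3,-2,0],[3,-2,0],[3,-2,0],[3,-2,0],[3,-2,0],[3,-2,0],[3,-2,0],[3,-2,0],[3,-2,0],[3,-2,0],[3,-2,0],[3,-2,0],[3,-2,0],[3,-2,0],[2,-1.3,0],[1,-0.6,0],[0,0,0]],"turn":[0,0,0,0,0,0,0,0,0,0,0,0,0,0,0,0,0,0,0,0]}'
python3 - <<'E'
from h import *
import scipy.spatial.transform as S
s=env.state();print(s['t'],s['eef_pos'],s['tcp_rot'])
R=S.Rotation.from_euler('xyz',s['tcp_rot'])
for t in([628,-51,s['eef_pos'][2]],[460,27,170]): print(R.inv().apply(np.array(t)-s['eef_pos'])/10)
E
```

```text
t: 2.75
eef_pos: [575.4, -106.9, 292.1]
tcp_rot: [-3.142, 0.0, 0.329]
ft_force: [-0.6, -1.1, 0.4]
opening: 0.003
2.75 [ 575.3959071  -106.94448802  292.11080406] [-3.14155076e+00  1.06470194e-04  3.28534101e-01]
[ 6.78414511e+00 -3.59793526e+00 -5.71567097e-04]
[ -6.59931339 -16.40086979  12.21247026]
```

```bash
python3 -m inch '{"hand":[0,0,0,0,0,0,0,0,0,0,0,0,0,0,0,0],"delta_pos":[[1.4,-0.7,0],[2,-1.1,0],[2,-1.1,0],[1.4,-0.7,0],[0,0,0],[0,0,0.5],[0,0,1],[0,0,1.7],[0,0,2],[0,0,2],[0,0,2],[0,0,1.5],[0,0,1],[0,0,0.7],[0,0,0.3],[0,0,0]],"turn":[0,0,0,0,0,0,0,0,0,0,0,0,0,0,0,0]}'
python3 - <<'E'
from h import *
snap('top','top2.png');snap('side','side2.png')
E
```

```text
t: 4.35
eef_pos: [628.0, -52.3, 165.2]
tcp_rot: [3.141, -0.0, 0.327]
ft_force: [0.1, 0.3, -0.7]
opening: 0.006
```

View pics/side2.png

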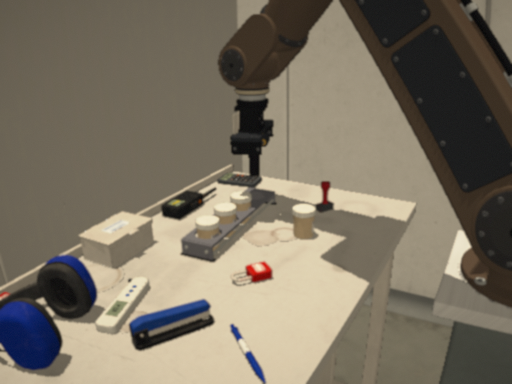

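View pics/top2.png

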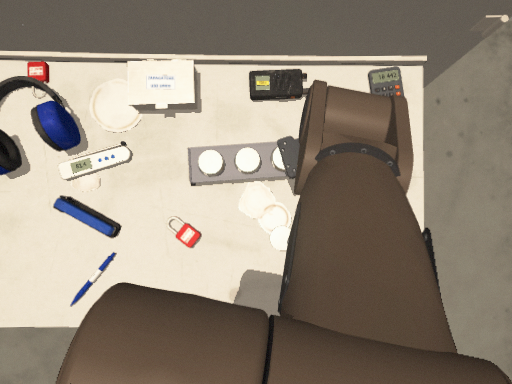

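The side picture shows the fingertips at about (254,178), above the empty far end of the rack, and nothing has been touched. In the top view the arm hides the hole. I'll hold here for two seconds.

```bash
python3 -m inch '{"hand":[0,0,0,0,0,0,0,0,0,0,0,0,0,0,0,0,0,0,0,0],"delta_pos":[[0,0,0],[0,0,0],[0,0,0],[0,0,0],[0,0,0],[0,0,0],[0,0,0],[0,0,0],[0,0,0],[0,0,0],[0,0,0],[0,0,0],[0,0,0],[0,0,0],[0,0,0],[0,0,0],[0,0,0],[0,0,0],[0,0,0],[0,0,0]],"turn":[0,0,0,0,0,0,0,0,0,0,0,0,0,0,0,0,0,0,0,0]}'
python3 -m inch '{"hand":[0,0,0,0,0,0,0,0,0,0,0,0],"delta_pos":[[0,0,-0.5],[0,0,-1],[0,0,-1.5],[0,0,-2],[0,0,-2],[0,0,-2],[0,0,-1.5],[0,0,-1],[0,0,-0.7],[0,0,-0.5],[0,0,0],[0,0,0]],"turn":[0,0,0,0,0,0,0,0,0,0,0,0]}'
python3 - <<'E'
from h import *
import scipy.spatial.transform as S
s=env.state();print(s['t'],s['eef_pos'],s['tcp_rot'])
R=S.Rotation.from_euler('xyz',s['tcp_rot'])
for t in([460,27,170],): print(R.inv().apply(np.array(t)-s['eef_pos'])/10)
E
```

```text
t: 6.45
eef_pos: [628.0, -52.2, 165.2]
tcp_rot: [3.141, 0.0, 0.327]
ft_force: [0.5, -0.3, -0.6]
opening: 0.006
t: 7.65
eef_pos: [627.9, -52.2, 291.7]
tcp_rot: [-3.141, 0.001, 0.327]
ft_force: [0.1, 1.4, -0.3]
opening: 0.007
7.65 [627.88656054 -52.15311257 291.68541445] [-3.14123201e+00  7.44851809e-04  3.26735862e-01]
[-13.35093989 -12.88053341  12.18313541]
```

```bash
python3 -m inch '{"hand":[0,0,0,0,0,0,0,0,0,0],"delta_pos":[[-0.7,-0.7,0],[-1.5,-1.4,0],[-2,-1.9,0],[-2.3,-2.2,0],[-2.3,-2.2,0],[-2,-2,0],[-1.5,-1.5,0],[-1,-1,0],[0,0,0],[0,0,0]],"turn":[0,0,0,0,0,0,0,0,0,0]}'
python3 - <<'E'
from h import *
snap('side','side3.png')
for q in search_frame('side','pot_1'): print(q, w('side',q['centre'],z=40).round())
E
```

```text
t: 8.65
eef_pos: [461.1, 27.2, 292.3]
tcp_rot: [3.141, -0.001, 0.327]
ft_force: [0.6, 0.6, -0.5]
opening: 0.004
{'centre': [208.8, 226.9], 'p': 0.96} [621. 153.  40.]
{'centre': [240.6, 201.0], 'p': 0.85} [635.   0.  40.]
{'centre': [224.3, 211.4], 'p': 0.82} [636.  70.  40.]
{'centre': [303.6, 218.0], 'p': 0.59} [461.  21.  40.]
```

View pics/side3.png

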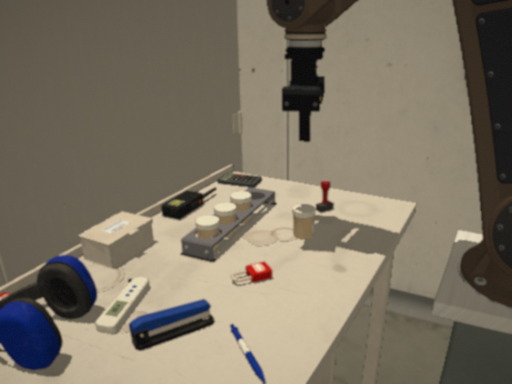

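The fingertips at (305,140) are directly above the loose pot, whose lid is at about (304,209). The next move lowers them and holds.

```bash
python3 -m inch '{"hand":[0,0,0,0,0,0,0,0,0,0,0],"delta_pos":[[0,0,0.5],[0,0,1],[0,0,1.7],[0,0,2],[0,0,2],[0,0,1.7],[0,0,1.3],[0,0,1],[0,0,0.6],[0,0,0.4],[0,0,0]],"turn":[0,0,0,0,0,0,0,0,0,0,0]}'
python3 -m inch '{"hand":[0,0,0,0,0,0,0,0,0,0,0,0,0,0,0,0,0,0,0,0],"delta_pos":[[0,0,0],[0,0,0],[0,0,0],[0,0,0],[0,0,0],[0,0,0],[0,0,0],[0,0,0],[0,0,0],[0,0,0],[0,0,0],[0,0,0],[0,0,0],[0,0,0],[0,0,0],[0,0,0],[0,0,0],[0,0,0],[0,0,0],[0,0,0]],"turn":[0,0,0,0,0,0,0,0,0,0,0,0,0,0,0,0,0,0,0,0]}'
python3 - <<'E'
from h import *
snap('side','side4.png')
E
```

```text
t: 9.85
eef_pos: [460.6, 27.3, 169.9]
tcp_rot: [-3.142, 0.0, 0.327]
ft_force: [0.3, 0.2, -0.4]
opening: 0.001
t: 11.85
eef_pos: [460.6, 27.3, 170.2]
tcp_rot: [3.142, 0.0, 0.327]
ft_force: [-0.2, -1.0, -0.6]
opening: 0.006
```

View pics/side4.png

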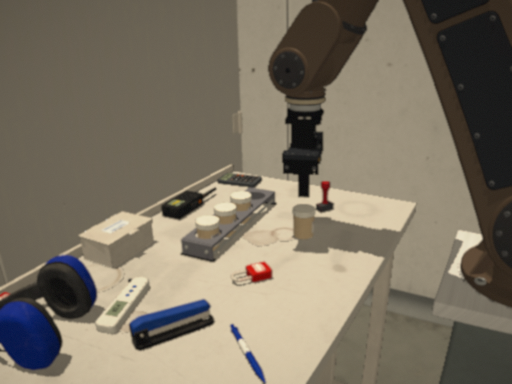

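The tips are at (304,195), just above the lid of the loose pot at (304,209), and everything else is where it started.

```bash
python3 -c "
from cell import ticket
print(ticket.job_done())"
```

```text
the job is handed in; nothing more can be done
None
```

I pointed first at the rack's empty place, which is place 4 at its right-hand end. Then I pointed at the pot left on the worktop, and handed the job in with the fingers still over it.

- **Empty place:** the closed fingers held still for just over 2 s, with the grasp point about 70 mm above the plate and within a few mm of the hole's middle, as measured in the top camera.
- **Loose pot:** after rising to about 290 mm and crossing at that height, they came down over the pot. They held there for 2 s, with the grasp point about 45 mm above the lid.
- **Last checks:** the last side picture shows the tips directly above the lid and the pots, stamp and padlock where they started. The force readings stayed at noise level, about 1 N. The job was handed in at about 12 s.
- **Failed or not checked:** one script that was to refine the positions by depth stopped with an error. I used positions read by eye from the top picture; the loose pot's agreed with the detector to about 2 mm, and place 4 fits the line and spacing of the three pots in the rack. In the top view the arm hid the hole while I pointed at it, so only the side view confirms that step. Near the end, the side camera's own estimate of the loose pot was about 6 mm off in y, well inside the 25 mm allowed.

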